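# Gauge the locking pins and rack the tapered ones

## Robot

A 7-joint arm with a two-finger parallel gripper is mounted at the origin on the work surface. World frame = base frame: x ahead of the robot, y to its left, z up, the work surface at z = 0. Lengths are in m, angles in rad, forces in N, time in s.
With the tool pointing down it reaches from about 0.35 to 0.9 m from the base axis. Payload 8.1 kg.
Tool frame: the origin (TCP) lies at the centre of the arm's flange, where the gripper is bolted on; the fingertips stand 178 mm ahead of it and the grasp point (between the pads) lies 159 mm ahead of it; z points along the fingers, y is the line along which they close (so a half turn about z gives the same grasp; the last joint's range is limited). The gripper opens to 92 mm and grips with 3 to 60 N. Pads are 19 mm wide; open, the fingers measure 130 mm over their backs; the gripper's body (75 mm by 190 mm) begins 47 mm behind the grasp point.
Start: joints at [-1.248, 0.434, 0.025, 1.573, -0.012, 1.134, -0.075], TCP at [0.258, 0.569, 0.405] pointing down, gripper open.
Joint ranges: [-2.62, 2.62], [-0.44, 2.09], [-1.27, 1.32], [0.08, 2.57], [-1.32, 4.46], [0.12, 2], [-2.74, 2.74]. Speed limits (rad/s): [2.22, 2.22, 3.01, 3.01, 3.14, 3.14, 3.14].

## Interface

Orientations are given as a rotation vector (axis times angle).
In Python, from cell import arm gives the robot as it stands. The module is installed in compiled form; this text tells all that it offers.
- The arm moves only by the shell command python3 -m inch 'ROWS' [FORCE]. ROWS is text: rows parted by semicolons, each of 5 numbers parted by spaces: the shift along the tool's x, y, z in m, then the turn about the tool's z in rad, then the finger opening in m, from 0 to 0.0918. In form: x y z roll fingers; .... A call has 1 to 5 rows; each row is the pose to reach, as a shift and turn from the pose commanded when the call began, along the tool's axes at that moment; what a row does not reach only later rows make up. A row lasts 1/10 s, in which the tool goes at most 50 mm and 8.59 degrees, less where a joint would pass 70% of its speed; a pose out of reach is approached as far as the arm can. A call with a gripper value outside its range is refused whole. The fingers move at their own pace and stop on an object; FORCE is the grip in N (left out, the last holds). Time passes only in rows, so rows that repeat a pose let the fingers close. It gives the time, the measured TCP pose, the force, the opening and the grip force at its end, in the units of the state.
- arm.observe(): the state, without advancing time (a new reading comes with each control period).
- arm.get_image(name): name is "scene" or "top"; returns the picture (400x640x3 uint8, red, green, blue); there is no depth.
- arm.get_calibration(name): a dict with "intrinsics" (3x3 intrinsics, pixels), "pose" (4x4, takes a point from camera to world coordinates). Camera axes: x right, y up, looking along -z (the intrinsics and any distortion apply to the point x, -y, -z); pixel columns grow to the right and rows downward; lengths in m; the calibration is good to about 2 mm. A picture is of the moment at which its call begins. get_calibration takes no time and is no camera call.
- arm.sign_off(): hands the job in; it is judged then, once.
Trained networks look in the newest picture that a camera, given by its name, has taken for a name from the list of things; names that differ only in an ending like _2 or _b are one class to them, and where a whole thing is asked for, a point or a joint stands for the part that bears it (a point fixed in the world has none). Each returns a list of dicts, best first, with "conf" (0 to 1); they miss things now and then, are a little off and sometimes report something else, mostly with a low value. They report only what shows in the picture. A call takes as long as a camera call. They do not tell look-alikes from the thing itself.
- arm.look_for(camera, query): "point" ([row, column] in pixels, amid what is visible of it).
- arm.silhouettes(camera, query): "region" (400x640 bool, what is visible of it) and "point" ([row, column] in pixels, amid what is visible of it).
- arm.place_of(camera, query): "point" ([row, column] in pixels: a listed point, or the origin of a listed thing).
The state is a dict: "clock": time; "joints": joint angles; "dq": joint speeds; "joint_efforts": joint torques, N m; "position": TCP position; "ee_rot": TCP orientation; "force": force on the tool from outside, world axes, zero at the start; "ft_torque": the same for the moment, N m; "width": opening from 0.0 (shut) to 1.0 (fully open); "gripper_force": force on a finger pad.
Only numpy, scipy, OpenCV 4.12 (cv2) and the standard library are available. Lean on these libraries where they do the work, as an engineer would, in place of code of your own. Each camera call takes 0.05 s, during which the arm holds its last target. There are 200 camera calls.

## Task

Two of the three locking pins in the upright grey stand have a tapered foot, one is plain square; you cannot tell while they stand there. Try pins in the steel gauge's bore to feel which is which (a tapered foot sinks in, a square one stops on top), then put both tapered pins fully home, heads up, in the slanted rack, and leave the square one fully home in the stand. Do not shift the plug, the can, the screwdriver or the wrench.

Things in the scene. Friction and masses are not known exactly. Their poses are not given: they have to be found in the camera images.
- stand: Upright grey plastic block, 64 mm (x) by 210 mm (y) by 60 mm high, fixed to the bench, turned about the vertical. Origin: centre of its underside, z up. Three square holes, 22 mm wide and 42 mm deep, lie in a row along its y, 70 mm apart, the middle one at its centre; one pin stands in each.
- stand_hole0 (a point): Centre of the mouth of hole 0 of the stand, numbered from +y to -y of its frame; square 22 x 22 mm, sides along its frame's x and y, 42 mm deep, straight down. A seated pin's foot rests 42 mm below this point, its head's top is 78 mm above.
- stand_hole1 (a point): Centre of the mouth of hole 1 of the stand, numbered from +y to -y of its frame; square 22 x 22 mm, sides along its frame's x and y, 42 mm deep, straight down. A seated pin's foot rests 42 mm below this point, its head's top is 78 mm above.
- stand_hole2 (a point): Centre of the mouth of hole 2 of the stand, numbered from +y to -y of its frame; square 22 x 22 mm, sides along its frame's x and y, 42 mm deep, straight down. A seated pin's foot rests 42 mm below this point, its head's top is 78 mm above.
- gauge: Square steel gauge block, 64 x 64 mm and 50 mm high, on a 90 x 70 mm foot plate 8 mm thick, fixed. Origin: centre of its underside, z up.
- gauge_bore (a point): Centre of the mouth of the gauge's round bore, 16 mm diameter, 30 mm deep, straight down, in the middle of its top face (z up). A tapered foot sinks about 16 mm below this face before it jams lightly; a square foot stops on the face. 4 to 8 N of push is plenty to feel it.
- rack_block: Aluminium block of the slanted rack, 56 (x) by 210 (y) by 70 mm (z), fixed on a blue base. Its z leans 30 degrees from vertical towards its own -x, the robot's side: pins go in along -z, down and away from the robot. Origin: centre of its underside. Three empty holes in a row along its y, 70 mm apart; any will do.
- rack_hole0 (a point): Centre of the mouth of hole 0 of the rack block, numbered from +y to -y of its frame; square 21 x 21 mm, sides along its frame's x and y, 34 mm deep, going on as a 16 mm round bore. Axes as the rack block's. A tapered pin is home with its foot about 50 mm in, its middle 10 mm above this point along z; a square foot stops at 34 mm.
- rack_hole1 (a point): Centre of the mouth of hole 1 of the rack block, numbered from +y to -y of its frame; square 21 x 21 mm, sides along its frame's x and y, 34 mm deep, going on as a 16 mm round bore. Axes as the rack block's. A tapered pin is home with its foot about 50 mm in, its middle 10 mm above this point along z; a square foot stops at 34 mm.
- rack_hole2 (a point): Centre of the mouth of hole 2 of the rack block, numbered from +y to -y of its frame; square 21 x 21 mm, sides along its frame's x and y, 34 mm deep, going on as a 16 mm round bore. Axes as the rack block's. A tapered pin is home with its foot about 50 mm in, its middle 10 mm above this point along z; a square foot stops at 34 mm.
- pin_a_mid (a point): Locking pin, one of three alike but for the foot: 18 mm square aluminium shank, 120 mm long over all, the top 34 mm a black 26 mm square head to grip, sides parallel. 0.1 kg. Point: its middle, 60 mm above the foot; z foot to head, x, y square to the flats. Foot: on two of the three (not told which) tapers from 18 to an 8 mm round nose over the last 20 mm; on the third plain square.
- pin_b_mid (a point): Locking pin, one of three alike but for the foot: 18 mm square aluminium shank, 120 mm long over all, the top 34 mm a black 26 mm square head to grip, sides parallel. 0.1 kg. Point: its middle, 60 mm above the foot; z foot to head, x, y square to the flats. Foot: on two of the three (not told which) tapers from 18 to an 8 mm round nose over the last 20 mm; on the third plain square.
- pin_c_mid (a point): Locking pin, one of three alike but for the foot: 18 mm square aluminium shank, 120 mm long over all, the top 34 mm a black 26 mm square head to grip, sides parallel. 0.1 kg. Point: its middle, 60 mm above the foot; z foot to head, x, y square to the flats. Foot: on two of the three (not told which) tapers from 18 to an 8 mm round nose over the last 20 mm; on the third plain square.
- driver_grip (a point): Bystander: screwdriver, 180 mm, lying on the bench; point on its handle.
- spanner_grip (a point): Bystander: wrench, 160 mm, lying on the bench; point on its shaft.
- cleaner_mid (a point): Bystander: contact-cleaner can, 52 mm diameter, 130 mm high; point half-way up.
- plug_mid (a point): Bystander: yellow mains plug, 34 mm thick, 77 mm long, lying on the bench near the gauge; its centre.
Mind the look-alikes: they are no part of the job. Leave any green or purple look-alike of the part that bears pin_a_mid alone.

How it is judged:
On the way:
1. a pin has been tried in the gauge: held upright over the bore with its foot on the face or in the bore (((horizontal distance between pin_a_mid and gauge_bore below 0.012 m and z of pin_a_mid in the frame of gauge below 0.1135 m and angle between pin_a_mid's own z axis and vertical below 0.2 rad) or (horizontal distance between pin_b_mid and gauge_bore below 0.012 m and z of pin_b_mid in the frame of gauge below 0.1135 m and angle between pin_b_mid's own z axis and vertical below 0.2 rad) or (horizontal distance between pin_c_mid and gauge_bore below 0.012 m and z of pin_c_mid in the frame of gauge below 0.1135 m and angle between pin_c_mid's own z axis and vertical below 0.2 rad))), for 0.1 s.
At the end, for the whole second after the job is handed in: Two pins are fully home in holes of the slanted rack, heads up, feet about 50 mm in (at least 42 mm, which only a tapered foot can reach) and in line with the holes to 0.16 rad; the third, square-footed pin stands in a hole of the stand, foot within 8 mm of the bottom and upright to 0.16 rad ((((z of pin_b_mid in the frame of rack_block between 0.07 and 0.088 m and x of pin_b_mid in the frame of rack_block between -0.015 and 0.015 m and y of pin_b_mid in the frame of rack_block between -0.09 and 0.09 m and angle between the z axis of pin_b_mid and the z axis of rack_block, either way round below 0.16 rad) and (z of pin_c_mid in the frame of rack_block between 0.07 and 0.088 m and x of pin_c_mid in the frame of rack_block between -0.015 and 0.015 m and y of pin_c_mid in the frame of rack_block between -0.09 and 0.09 m and angle between the z axis of pin_c_mid and the z axis of rack_block, either way round below 0.16 rad) and (z of pin_a_mid in the frame of stand between 0.07 and 0.086 m and x of pin_a_mid in the frame of stand between -0.02 and 0.02 m and y of pin_a_mid in the frame of stand between -0.09 and 0.09 m and angle between pin_a_mid's own z axis and vertical below 0.16 rad)) or ((z of pin_a_mid in the frame of rack_block between 0.07 and 0.088 m and x of pin_a_mid in the frame of rack_block between -0.015 and 0.015 m and y of pin_a_mid in the frame of rack_block between -0.09 and 0.09 m and angle between the z axis of pin_a_mid and the z axis of rack_block, either way round below 0.16 rad) and (z of pin_c_mid in the frame of rack_block between 0.07 and 0.088 m and x of pin_c_mid in the frame of rack_block between -0.015 and 0.015 m and y of pin_c_mid in the frame of rack_block between -0.09 and 0.09 m and angle between the z axis of pin_c_mid and the z axis of rack_block, either way round below 0.16 rad) and (z of pin_b_mid in the frame of stand between 0.07 and 0.086 m and x of pin_b_mid in the frame of stand between -0.02 and 0.02 m and y of pin_b_mid in the frame of stand between -0.09 and 0.09 m and angle between pin_b_mid's own z axis and vertical below 0.16 rad)) or ((z of pin_a_mid in the frame of rack_block between 0.07 and 0.088 m and x of pin_a_mid in the frame of rack_block between -0.015 and 0.015 m and y of pin_a_mid in the frame of rack_block between -0.09 and 0.09 m and angle between the z axis of pin_a_mid and the z axis of rack_block, either way round below 0.16 rad) and (z of pin_b_mid in the frame of rack_block between 0.07 and 0.088 m and x of pin_b_mid in the frame of rack_block between -0.015 and 0.015 m and y of pin_b_mid in the frame of rack_block between -0.09 and 0.09 m and angle between the z axis of pin_b_mid and the z axis of rack_block, either way round below 0.16 rad) and (z of pin_c_mid in the frame of stand between 0.07 and 0.086 m and x of pin_c_mid in the frame of stand between -0.02 and 0.02 m and y of pin_c_mid in the frame of stand between -0.09 and 0.09 m and angle between pin_c_mid's own z axis and vertical below 0.16 rad)))); the robot touches nothing.
It fails at once if a bystander (screwdriver, wrench, can or plug) is shifted by more than 40 mm (distance of any of driver_grip, spanner_grip, cleaner_mid, plug_mid from where it was at the start of the episode above 0.04 m).
It also fails if it takes over 72 s, if anything falls off the work surface, if the arm or the gripper's body presses on something with over 40 N, if the wrist force passes 120 N, or if a joint passes its speed limit or range.

## Working session

There is one attempt and no reset: what is moved stays moved. The work goes in short steps, Python scripts to look and compute and a shell command to move; the robot and the scene stay as the last step left them, time stands still between calls to the robot, and variables do not carry over. Pictures are saved under pics/ and viewed, at most 11 in all, crops included, and the job is handed in when it is done.

```bash
mkdir -p pics; cat > h.py <<'E'
import numpy as np, cv2
from cell import arm
from scipy.spatial.transform import Rotation as R
def cal(n):
    c=arm.get_calibration(n); return np.array(c["intrinsics"]),np.array(c["pose"])
def proj(n,P):
    K,T=cal(n); p=(np.c_[np.atleast_2d(P),np.ones(len(np.atleast_2d(P)))]@np.linalg.inv(T).T)[:,:3]
    q=np.c_[p[:,0],-p[:,1],-p[:,2]]@K.T; return q[:,:2]/q[:,2:]   # col,row
def ray(n,rc):
    K,T=cal(n); d=np.linalg.solve(K,[rc[1],rc[0],1]); d=T[:3,:3]@[d[0],-d[1],-d[2]]; return T[:3,3],d
def atz(n,rc,z):
    o,d=ray(n,rc); return o+d*(z-o[2])/d[2]
def tri(a,b):
    (o1,d1),(o2,d2)=ray(*a),ray(*b); A=np.c_[d1,-d2]; s=np.linalg.lstsq(A,o2-o1,rcond=None)[0]
    p,q=o1+d1*s[0],o2+d2*s[1]; return (p+q)/2,np.linalg.norm(p-q)
def save(n,f):
    im=arm.get_image(n); cv2.imwrite("pics/"+f,im[:,:,::-1]); return im
E
python3 - <<'E'
from h import *
np.set_printoptions(precision=4,suppress=True)
s=arm.observe(); print(s); print(R.from_rotvec(s["ee_rot"]).as_matrix())
for n in("scene","top"):
    save(n,n+"0.png"); K,T=cal(n); print(K[0,0],T)
for q in["stand_hole0","stand_hole1","stand_hole2","stand","gauge_bore","gauge","rack_hole0","rack_hole1","rack_hole2","rack_block","pin_a_mid","plug_mid","cleaner_mid","driver_grip","spanner_grip"]:
    r={n:[(np.round(d["point"]).astype(int).tolist(),round(d["conf"],2)) for d in arm.place_of(n,q)][:6] for n in("scene","top")}
    print(q,r)
E
```

```text
{'clock': 0.0, 'joints': array([-1.2476,  0.4352,  0.025 ,  1.5741, -0.0116,  1.134 , -0.0751]), 'dq': array([-0.0004,  0.0014,  0.0013,  0.001 ,  0.0004,  0.001 , -0.0011]), 'joint_efforts': array([  0.0005, -66.7866,   0.9849, -31.4462,  -0.0606,   0.0427,
         0.0002]), 'position': array([0.2581, 0.569 , 0.4039]), 'ee_rot': array([-0.6639, -3.0705,  0.0025]), 'force': array([-0.4452, -0.1897, -0.1418]), 'ft_torque': array([ 0.0804,  0.0777, -0.0103]), 'gripper_force': 0.0, 'width': 0.998817413368323}
[[-0.9107  0.4131 -0.0005]
 [ 0.4131  0.9107 -0.0015]
 [-0.0002 -0.0016 -1.    ]]
483.86577685804934 [[-0.758  -0.387   0.525   1.1854]
 [ 0.652  -0.4733  0.5924  0.6352]
 [ 0.0192  0.7913  0.6111  0.786 ]
 [ 0.      0.      0.      1.    ]]
385.71105895676305 [[-0.1185  0.9624 -0.2445  0.3755]
 [-0.993  -0.1149  0.0288 -0.0441]
 [-0.0004  0.2462  0.9692  1.0072]
 [ 0.      0.      0.      1.    ]]
stand_hole0 {'scene': [([163, 246], 0.87), ([179, 288], 0.8), ([166, 265], 0.65)], 'top': [([188, 431], 0.96), ([207, 378], 0.8), ([197, 404], 0.6), ([232, 197], 0.22), ([280, 322], 0.1
[... 1012 characters left out ...]
 'top': [([230, 196], 0.87), ([240, 167], 0.68), ([220, 225], 0.64)]}
rack_block {'scene': [([293, 412], 0.67)], 'top': [([224, 199], 0.63)]}
pin_a_mid {'scene': [([139, 236], 0.81), ([154, 219], 0.79), ([232, 326], 0.71), ([157, 248], 0.69), ([175, 215], 0.59), ([241, 239], 0.51)], 'top': [([186, 431], 0.74), ([169, 464], 0.74), ([195, 478], 0.7), ([220, 223], 0.68), ([150, 422], 0.55)]}
plug_mid {'scene': [([197, 375], 0.6)], 'top': [([281, 321], 0.84), ([196, 409], 0.43)]}
cleaner_mid {'scene': [([248, 274], 0.69)], 'top': [([141, 294], 0.86)]}
driver_grip {'scene': [([324, 327], 0.92)], 'top': [([155, 224], 0.96)]}
spanner_grip {'scene': [([241, 238], 0.85)], 'top': [([145, 339], 0.57)]}
```

View pics/scene0.png

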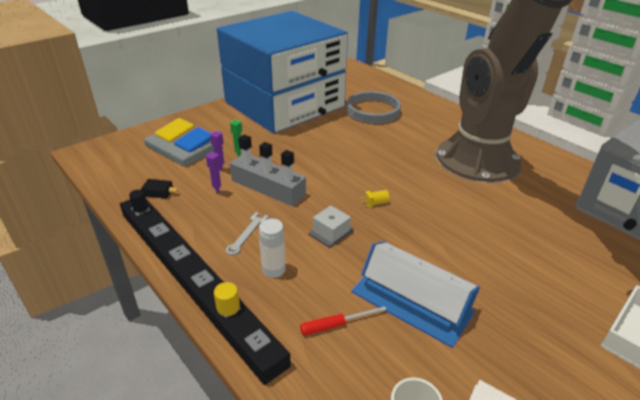

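View pics/top0.png

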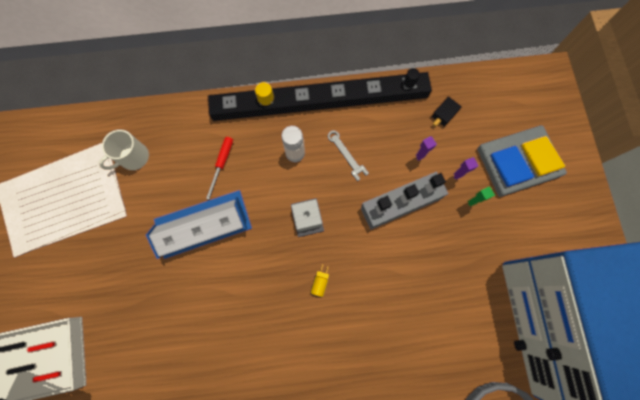

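```bash
python3 - <<'E'
from h import *
np.set_printoptions(precision=4,suppress=True)
for rc in([188,431],[197,404],[207,378]): print("hole",atz("top",rc,.06))
for rc in([163,246],[166,265],[179,288]): print("hole s",atz("scene",rc,.06))
print("bore",atz("top",[214,306],.058),atz("top",[214,306],.05),tri(("scene",[214,330]),("top",[214,306])))
for a in([220,225],[230,196],[240,167]):
  for b in([282,460],[263,423],[252,393]): print(a,b,*tri(("scene",b),("top",a)))
print("rb",tri(("scene",[293,412]),("top",[224,199])),"plug",tri(("scene",[197,375]),("top",[281,321])))
print("can",tri(("scene",[248,274]),("top",[141,294])),"drv",atz("top",[155,224],.015),atz("top",[145,339],.006))
for a in([186,431],[169,464],[195,478],[150,422],[220,223]):
  for b in([139,236],[154,219],[232,326],[157,248],[175,215]):
    p,e=tri(("scene",b),("top",a))
    if e<.012: print("pin",a,b,p,e)
E
```

```text
hole [ 0.5987 -0.3479  0.06  ]
hole [ 0.5835 -0.2757  0.06  ]
hole [ 0.5657 -0.2064  0.06  ]
hole s [ 0.609  -0.3385  0.06  ]
hole s [ 0.5774 -0.2937  0.06  ]
hole s [ 0.5665 -0.2053  0.06  ]
bore [ 0.5698 -0.0248  0.058 ] [ 0.5714 -0.0246  0.05  ] (array([ 0.5724, -0.0271,  0.056 ]), np.float64(0.006423028984840331))
[220, 225] [282, 460] [0.5461 0.2431 0.0445] 0.14255234679419812
[220, 225] [263, 423] [0.5589 0.2023 0.0653] 0.06356853338392841
[220, 225] [252, 393] [0.5743 0.1725 0.079 ] 0.0007623150072879535
[230, 196] [282, 460] [0.5426 0.281  0.0599] 0.07180762058499028
[230, 196] [263, 423] [0.5571 0.2403 0.0872] 0.0030512393193425484
[230, 196] [252, 393] [0.5735 0.2113 0.1056] 0.06413131017792081
[240, 167] [282, 460] [0.5397 0.3158 0.0815] 0.00547504076076674
[240, 167] [263, 423] [0.5558 0.2751 0.1135] 0.06492852000682273
[240, 167] [252, 393] [0.5729 0.2463 0.1354] 0.12256358378193384
rb (array([0.5856, 0.2496, 0.0246]), np.float64(0.007919279834080714)) plug (array([ 0.4034, -0.0426,  0.0183]), np.float64(0.000679518317332585))
can (array([ 0.759 , -0.0111,  0.0701]), np.float64(0.010769057790273684)) drv [0.7679 0.1803 0.015 ] [ 0.7631 -0.1354  0.006 ]
pin [186, 431] [157, 248] [ 0.5995 -0.3434  0.0738] 0.002798603434968406
pin [169, 464] [154, 219] [ 0.6374 -0.4415  0.0522] 0.008713447741264481
pin [195, 478] [139, 236] [ 0.5646 -0.4594  0.0649] 0.002496706980925024
pin [150, 422] [154, 219] [ 0.6859 -0.3286  0.1212] 0.010817236368154095
pin [150, 422] [175, 215] [ 0.703  -0.3441  0.058 ] 0.0007204064659882077
```

The scene view shows the stand with three black heads at (row, col) ≈ (143,245), (150,266) and (158,288). The gauge is at (222,330) and the rack at (285,415), and the purple and green look-alikes stand to the left of the stand. In the top view the stand is at (200,404), the gauge at (214,306) and the rack at (228,197). The network hits agree with both pictures. Next I refine the stand from the head blobs and the rack from its holes.

```bash
cat >> h.py <<'E'
from scipy.optimize import least_squares
def blobs(im,win,near,lim=55):
    r0,r1,c0,c1=win; m=np.zeros(im.shape[:2],np.uint8); m[r0:r1,c0:c1]=(im[r0:r1,c0:c1].max(2)<lim)
    n,_,st,ce=cv2.connectedComponentsWithStats(m)
    ok=[i for i in range(1,n) if st[i,4]>25]
    return [min(((np.hypot(*(ce[i]-[c,r])),*ce[i],st[i,4]) for i in ok),default=None) for r,c in near]
B=np.array([[a,b,c] for a in(-.013,.013) for b in(-.013,.013) for c in(0,.034)])
def headc(n,x,y,yaw,zb=.104):
    c,s=np.cos(yaw),np.sin(yaw); P=B@np.array([[c,s,0],[-s,c,0],[0,0,1]])+[x,y,zb]
    h=cv2.convexHull(proj(n,P).astype(np.float32)); M=cv2.moments(h); return np.array([M["m10"],M["m01"]])/M["m00"]
E
python3 - <<'E'
from h import *
np.set_printoptions(precision=4,suppress=True)
S=cv2.imread("pics/scene0.png")[:,:,::-1];T=cv2.imread("pics/top0.png")[:,:,::-1]
bs=blobs(S,(125,175,225,305),[(143,245),(150,266),(158,288)]);bt=blobs(T,(165,220,370,455),[(180,437),(192,411),(204,384)])
print(bs,bt)
# order here: -y first => k=+1 (hole2) ,0,-1
off=[-.07,0,.07]
def res(p,full=False):
    r=[]
    for b,n in((bs,"scene"),(bt,"top")):
        for o,k in zip(off,b):
            r+=list(headc(n,p[0]-np.sin(p[2])*o,p[1]+np.cos(p[2])*o,p[2])-[k[1],k[2]])
    return r
f=least_squares(res,[.583,-.277,.23]);print("stand",f.x,np.array(f.fun))
for o in off: print(f.x[0]-np.sin(f.x[2])*o,f.x[1]+np.cos(f.x[2])*o)
hs=[(252,393),(263,423),(282,460)];ht=[(220,225),(230,196),(240,167)]
def rr(p):
    r=[]
    for h,n in((hs,"scene"),(ht,"top")):
        q=proj(n,[[p[0]-np.sin(p[3])*o,p[1]+np.cos(p[3])*o,p[2]] for o in off]); r+=list((q-np.array(h)[:,::-1]).ravel())
    return r
g=least_squares(rr,[.557,.243,.083,.24],loss="soft_l1");print("rack",g.x,np.array(rr(g.x)))
for n in("scene","top"):print("bore proj z.05",proj(n,[[.5715,-.026,.05],[.57,-.025,.058]]))
crops=[]
for im,w in((S,(190,250,300,360)),(T,(190,240,280,340)),(S,(235,340,345,485)),(T,(185,265,140,255))):
    c=im[w[0]:w[1],w[2]:w[3],::-1]; crops.append(cv2.resize(c,(400,300),interpolation=cv2.INTER_CUBIC))
cv2.imwrite("pics/crops.png",np.vstack([np.hstack(crops[:2]),np.hstack(crops[2:])]))
E
```

```text
[(np.float64(1.0555113357014063), np.float64(244.3913043478261), np.float64(142.13768115942028), np.int32(138)), (np.float64(0.7855613766381223), np.float64(265.21804511278197), np.float64(149.9248120300752), np.int32(133)), (np.float64(0.9490173993077193), np.float64(287.05109489051097), np.float64(158.01459854014598), np.int32(137))] [(np.float64(0.7522440137624535), np.float64(436.68148148148146), np.float64(180.68148148148148), np.int32(135)), (np.float64(0.5938541250959805), np.float64(410.4307692307692), np.float64(191.83076923076922), np.int32(130)), (np.float64(0.6849233533761362), np.float64(383.736), np.float64(203.368), np.int32(125))]
stand [ 0.5814 -0.2778  0.2385] [ 1.722  -0.9179  0.7323 -0.3801 -0.2462  0.282   0.566   0.8761 -0.06
 -0.365  -0.5973 -1.8638]
0.5979713723914069 -0.34582211966832554
0.5814335477778206 -0.27780373717469176
0.5648957231642344 -0.209785354681058
rack [0.5578 0.2428 0.0816 0.2397] [ 1.1036 -0.297   1.1076  2.806  -3.9175 -1.1646 -1.0914 -0.208   0.1854
 -0.2076  1.1023 -0.0773]
bore proj z.05 [[331.8257 216.2672]
 [332.6706 213.6332]]
bore proj z.05 [[306.5421 213.9056]
 [306.0796 213.9054]]
```

View pics/crops.png

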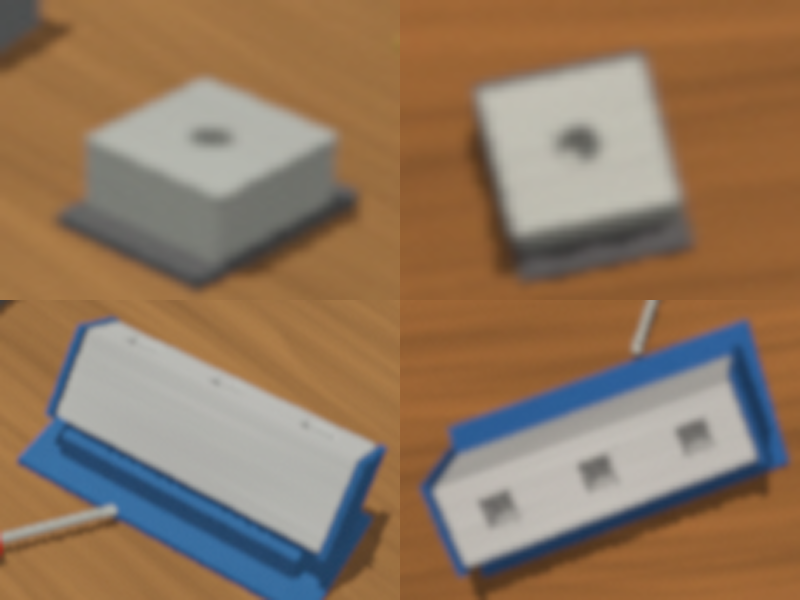

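The crops show the gauge bore at about scene (217,332) and top (214,307). Both match (0.5715, −0.026, 0.05). The rack mouths are at top (240,168), (231,197) and (221,224), and edge-on in scene at (250,390), (263,420) and (279,452). I start moving and refit the rack at the same time.

```bash
cat > go.py <<'E'
# usage: go.py X Y Z(grasp point) -> shift in tool axes from measured pose
import sys; from h import *
def main(t,yaw=.239):
    s=arm.observe(); M=R.from_rotvec(s["ee_rot"]).as_matrix(); g=np.array(s["position"])+M[:,2]*.159
    a=np.arctan2(M[1,1],M[0,1])-np.pi/2-yaw
    print("t %.2f grasp"%s["clock"],np.round(g,4),"tilt %.3f"%np.arccos(-M[2,2]),"need xyz",np.round(M.T@(np.array(t)-g),4),"roll %.3f"%a,"F",np.round(s["force"],1),"w %.4f gf %.1f"%(s["width"]*.0918,s["gripper_force"]))
main([float(v) for v in sys.argv[1:4]])
E
python3 -m inch '-0.035 -0.035 0 -0.14 0.06; -0.07 -0.07 0 -0.28 0.06; -0.105 -0.105 0 -0.42 0.06; -0.14 -0.14 0 -0.56 0.06; -0.175 -0.17 0 -0.665 0.06'
python3 go.py 0.565 -0.21 0.245
python3 - <<'E'
from h import *
np.set_printoptions(precision=4,suppress=True)
off=[-.07,0,.07]
hs=[(249.7,390.5),(263.4,420.3),(279.1,451.8)];ht=[(221.3,224.2),(230.9,196.9),(240.5,167.9)]
def rr(p):
    r=[]
    for h,n in((hs,"scene"),(ht,"top")):
        q=proj(n,[[p[0]-np.sin(p[3])*o,p[1]+np.cos(p[3])*o,p[2]] for o in off]); r+=list((q-np.array(h)[:,::-1]).ravel())
    return r
g=least_squares(rr,[.557,.243,.083,.24]);print("rack",g.x,g.fun)
E
```

```text
clock: 2.1
position: [0.3476, 0.3398, 0.4049]
ee_rot: [-0.383, 3.118, 0.0]
force: [0.8, 0.1, -0.8]
width: 0.661
gripper_force: 0.0
t 2.10 grasp [0.3476 0.3398 0.2459] tilt 0.000 need xyz [-0.0777 -0.5861  0.0009] roll 0.006 F [ 0.8  0.1 -0.8] w 0.0607 gf 0.0
rack [0.558  0.2376 0.0835 0.2259] [ 2.011  -0.1458  1.8774  0.4205  2.0286 -0.0588  1.7791 -1.6442  1.2077
 -1.5969  1.9875 -1.4288]
```

```bash
python3 -m inch '-0.007 -0.049 0 0 0.06; -0.014 -0.098 0 0 0.06; -0.021 -0.147 0 0 0.06; -0.028 -0.196 0 0 0.06; -0.035 -0.245 0 0 0.06' >/dev/null
python3 -m inch '-0.007 -0.049 0 0 0.06; -0.014 -0.098 0 0 0.06; -0.021 -0.147 0 0 0.06; -0.028 -0.196 0 0 0.06; -0.035 -0.245 0 0 0.06' >/dev/null
python3 -m inch '-0.004 -0.048 0 0 0.06; -0.008 -0.096 0 0 0.06; -0.008 -0.096 0 0 0.06' >/dev/null
python3 go.py 0.565 -0.21 0.121
python3 - <<'E'
from h import *
for n,w in(("scene",(90,210,200,340)),("top",(120,240,340,480))):
    im=save(n,n+"1.png"); 
a=cv2.imread("pics/scene1.png")[90:210,200:340];b=cv2.imread("pics/top1.png")[120:240,340:480]
cv2.imwrite("pics/c1.png",np.hstack([cv2.resize(x,(400,343),interpolation=cv2.INTER_CUBIC) for x in(a,b)]))
E
```

```text
t 3.40 grasp [ 0.5619 -0.2168  0.2457] tilt 0.005 need xyz [-0.0047  0.0065  0.1247] roll -0.008 F [-0.4  0.6 -0.5] w 0.0595 gf 0.0
```

View pics/c1.png

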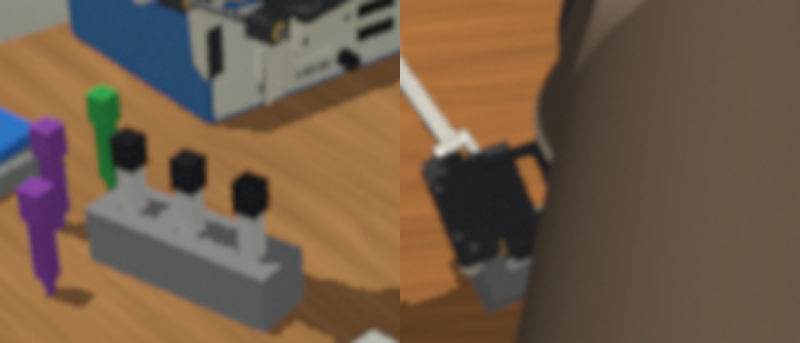

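The fingers hang straight over the hole-2 pin, at about crop (230,30) above its head at (250,195), and nothing is in the way. I go down and grip.

```bash
python3 -m inch '-0.0047 0.0065 0.03 0 0.06; -0.0047 0.0065 0.06 0 0.06; -0.0047 0.0065 0.09 0 0.06; -0.0047 0.0065 0.122 0 0.06; -0.0047 0.0065 0.122 0 0.06' 25 | grep force
python3 go.py 0.565 -0.21 0.124
python3 -m inch '0 0 0 0 0.02; 0 0 0 0 0.02; 0 0 0 0 0.02; 0 0 0 0 0.02; 0 0 0 0 0.02' 25 >/dev/null
python3 go.py 0.565 -0.21 0.124
```

```text
force: [-0.5, 0.5, -0.2]
gripper_force: 0.0
t 4.00 grasp [ 0.5624 -0.1982  0.1201] tilt 0.007 need xyz [ 0.0003 -0.012  -0.0039] roll 0.003 F [-0.5  0.5 -0.2] w 0.0600 gf 0.0
t 4.50 grasp [ 0.566  -0.2034  0.1252] tilt 0.005 need xyz [ 0.0025 -0.0061  0.0012] roll -0.001 F [ 2.1 -5.4  2.4] w 0.0278 gf 24.3
```

```bash
python3 -m inch '0 -0.004 0 0 0.02; 0.001 -0.005 0 0 0.02; 0.001 -0.005 0 0 0.02' 25 >/dev/null
python3 go.py 0.565 -0.21 0.255
python3 -m inch '0 0 0 0 0.02; 0 0 0 0 0.02' 25 >/dev/null
python3 go.py 0.565 -0.21 0.255
```

```text
t 4.80 grasp [ 0.5659 -0.2073  0.1245] tilt 0.002 need xyz [ 0.0013 -0.0026 -0.1305] roll -0.000 F [ 1.7 -2.8  6.9] w 0.0264 gf 24.8
t 5.00 grasp [ 0.566  -0.2072  0.1245] tilt 0.002 need xyz [ 0.0014 -0.0026 -0.1305] roll -0.000 F [ 1.9 -3.2  5.3] w 0.0269 gf 24.8
```

```bash
python3 -m inch '0.001 -0.0015 -0.01 0 0.02; 0.001 -0.0025 -0.03 0 0.02; 0.001 -0.0025 -0.06 0 0.02; 0.001 -0.0025 -0.08 0 0.02; 0.001 -0.0025 -0.08 0 0.02' 30 >/dev/null
python3 -m inch '0 0 0 0 0.02; 0 0 0 0 0.02' 30 >/dev/null
python3 go.py 0.5715 -0.026 0.205
python3 - <<'E'
from h import *
im=save("scene","scene2.png"); cv2.imwrite("pics/c2.png",cv2.resize(cv2.imread("pics/scene2.png")[60:260,200:400],(600,600),interpolation=cv2.INTER_CUBIC))
E
```

```text
t 5.70 grasp [ 0.5638 -0.2084  0.2025] tilt 0.003 need xyz [-0.0507  0.1754 -0.0024] roll 0.000 F [-0.8 -0.2 -1.4] w 0.0262 gf 29.9
```

View pics/c2.png

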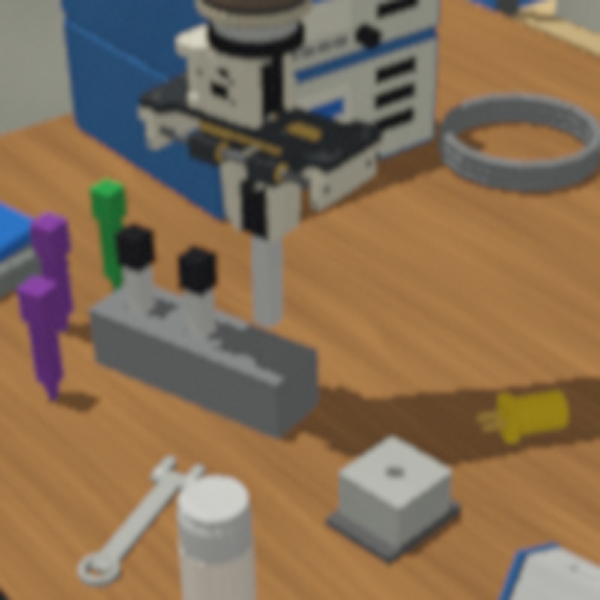

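The pin hangs upright in the fingers. Its foot at crop (267,320) looks blunt and wide, so this could be the square one. The other two pins are still in place at (137,245) and (197,270), and the plug at (533,413) is clear of the path. Next is the gauge test.

```bash
python3 -m inch '-0.012 0.044 0 0 0.02; -0.025 0.088 0 0 0.02; -0.038 0.132 0 0 0.02; -0.0507 0.176 0 0 0.02; -0.0507 0.176 0 0 0.02' >/dev/null
python3 -m inch '0 0 0 0 0.02; 0 0 0 0 0.02; 0 0 0 0 0.02' >/dev/null
python3 go.py 0.5715 -0.026 0.1625
python3 - <<'E'
from h import *
im=save("scene","scene3.png"); save("top","top3.png"); cv2.imwrite("pics/c3.png",cv2.resize(im[120:250,270:400,::-1],(520,520),interpolation=cv2.INTER_CUBIC))
E
```

```text
t 6.55 grasp [ 0.572  -0.0279  0.2034] tilt 0.001 need xyz [0.     0.002  0.0409] roll -0.002 F [-0.7 -0.3 -1.7] w 0.0258 gf 29.9
```

View pics/c3.png

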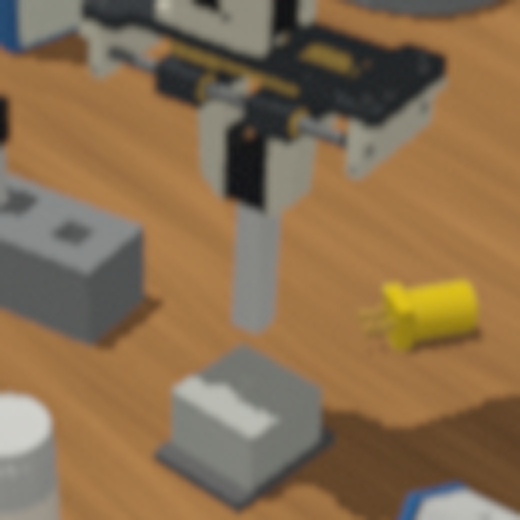

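The held pin's foot at crop (252,325) is full width, so it looks square, and it hangs above the gauge block at (245,400). I lower it to feel for contact.

```bash
python3 -m inch '0 0.002 0.02 0 0.02; 0 0.002 0.035 0 0.02; 0 0.002 0.04 0 0.02; 0 0.002 0.04 0 0.02' >/dev/null
python3 go.py 0.5715 -0.026 0.1565
python3 -m inch '0 0 0.002 0 0.02; 0 0 0.004 0 0.02; 0 0 0.006 0 0.02; 0 0 0.007 0 0.02; 0 0 0.007 0 0.02' | grep force
python3 go.py 0.5715 -0.026 0.1565
```

```text
t 7.05 grasp [ 0.5714 -0.0247  0.1632] tilt 0.001 need xyz [ 0.0002 -0.0012  0.0067] roll -0.001 F [ 0.1 -0.7 -0.9] w 0.0259 gf 29.9
force: [-1.2, -0.8, 0.1]
gripper_force: 30.0
t 7.55 grasp [ 0.572  -0.0241  0.1569] tilt 0.000 need xyz [ 0.0009 -0.0017  0.0004] roll 0.000 F [-1.2 -0.8  0.1] w 0.0259 gf 30.0
```

```bash
for i in 1; do python3 -m inch '0 -0.0015 0.001 0 0.02; 0 -0.0015 0.002 0 0.02; 0 -0.0015 0.003 0 0.02; 0 -0.0015 0.003 0 0.02' | grep force; python3 go.py 0.5715 -0.026 0.1565; done
python3 -m inch '0 0 0.001 0 0.02; 0 0 0.002 0 0.02; 0 0 0.003 0 0.02; 0 0 0.003 0 0.02' | grep force; python3 go.py 0.5715 -0.026 0.1565
```

```text
force: [-1.9, 2.9, 19.9]
gripper_force: 30.0
t 7.95 grasp [ 0.5742 -0.0246  0.1563] tilt 0.005 need xyz [ 0.0029 -0.0007 -0.0002] roll 0.001 F [-1.9  2.9 19.9] w 0.0260 gf 30.0
force: [-1.0, 4.6, 32.2]
gripper_force: 30.0
t 8.35 grasp [ 0.5767 -0.0242  0.1555] tilt 0.011 need xyz [ 0.0055 -0.0005 -0.001 ] roll 0.001 F [-1.   4.6 32.2] w 0.0260 gf 30.0
```

It stops dead at face height (grasp at 0.1563, 20 N and more), so this pin is the square one. It goes back into hole 2.

```bash
python3 -m inch '0 0 -0.02 0 0.02; 0 0 -0.05 0 0.02; 0 0 -0.052 0 0.02; 0 0 -0.052 0 0.02' >/dev/null
python3 go.py 0.5638 -0.2084 0.205
python3 -m inch '0.012 -0.044 0 0 0.02; 0.025 -0.088 0 0 0.02; 0.038 -0.132 0 0 0.02; 0.0505 -0.176 0 0 0.02; 0.0505 -0.176 0 0 0.02' >/dev/null
python3 -m inch '0 0 0 0 0.02; 0 0 0 0 0.02; 0 0 0 0 0.02' >/dev/null
python3 go.py 0.5638 -0.2084 0.1755
```

```text
t 8.75 grasp [ 0.5726 -0.0256  0.2034] tilt 0.002 need xyz [ 0.0519 -0.1755 -0.0017] roll 0.000 F [ 0.3  0.3 -2.1] w 0.0256 gf 30.0
t 9.55 grasp [ 0.565  -0.2067  0.2021] tilt 0.001 need xyz [ 0.0016 -0.0014  0.0266] roll 0.003 F [-0.1  0.8 -0.8] w 0.0255 gf 30.0
```

```bash
python3 -m inch '0.0015 -0.0015 0.015 0 0.02; 0.0015 -0.0015 0.03 0 0.02; 0.0015 -0.0015 0.03 0 0.02; 0.0015 -0.0015 0.03 0 0.02' >/dev/null
python3 go.py 0.5638 -0.2084 0.16
python3 -m inch '0 0 0.004 0 0.02; 0 0 0.008 0 0.02; 0 0 0.012 0 0.02; 0 0 0.015 0 0.02; 0 0 0.015 0 0.02' |grep force
python3 go.py 0.5638 -0.2084 0.125
```

```text
t 9.95 grasp [ 0.5639 -0.2094  0.1728] tilt 0.001 need xyz [-0.0001  0.001   0.0128] roll 0.002 F [ 0.6 -0.2  0.2] w 0.0257 gf 30.0
force: [4.3, 7.1, 30.5]
gripper_force: 30.0
t 10.45 grasp [ 0.5693 -0.2096  0.1629] tilt 0.012 need xyz [0.0055 0.0026 0.0378] roll 0.002 F [ 4.3  7.1 30.5] w 0.0261 gf 30.0
```

```bash
python3 -m inch '0 0 -0.012 0 0.02; 0 0 -0.014 0 0.02; 0 0 -0.014 0 0.02; 0 0 -0.014 0 0.02' >/dev/null
python3 go.py 0.5638 -0.2084 0.16
python3 - <<'E'
from h import *
a=save("scene","scene4.png"); b=save("top","top4.png")
cv2.imwrite("pics/c4.png",np.hstack([cv2.resize(x[:,:,::-1],(400,500),interpolation=cv2.INTER_CUBIC) for x in(a[110:210,240:320],b[150:250,340:420])]))
E
```

```text
t 10.85 grasp [ 0.5632 -0.2104  0.171 ] tilt 0.001 need xyz [-0.0011  0.0018  0.011 ] roll -0.000 F [-0.2  0.3 -1.8] w 0.0256 gf 30.0
```

View pics/c4.png

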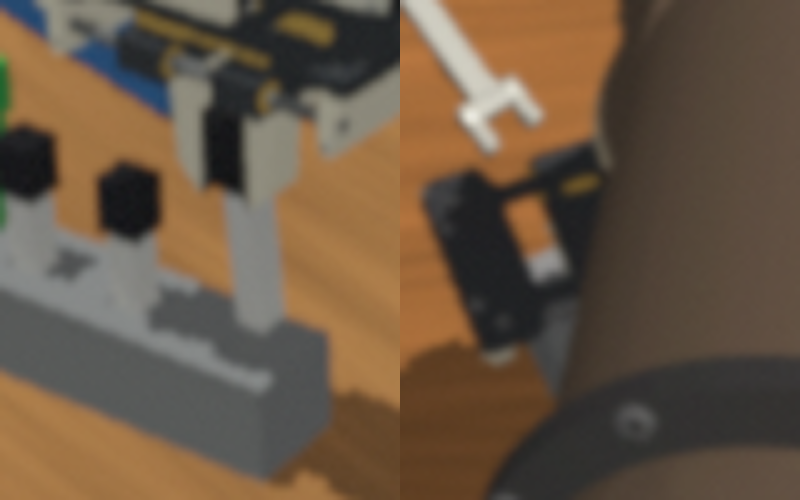

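The scene crop shows the pin leaning in the grip. The press turned it about the pad axis, and the foot at crop (260,320), which is scene (174,292), has swung toward the robot. I measure how far.

```bash
python3 - <<'E'
from h import *
np.set_printoptions(precision=4,suppress=True)
print("foot now",atz("scene",(174,292),.0645),"head? grasp .5632 -.2104")
print("foot at gauge",atz("scene",(200.5,333.5),.0965),"grasp .572 -.0279")
print(proj("scene",[[.5632,-.2104,.0645],[.5649,-.2098,.06],[.555,-.2104,.0645]]))
E
```

```text
foot now [ 0.5481 -0.2118  0.0645] head? grasp .5632 -.2104
foot at gauge [ 0.5685 -0.0256  0.0965] grasp .572 -.0279
[[287.7796 176.2813]
 [287.447  178.0286]
 [290.2632 175.1652]]
```

```bash
python3 -m inch '-0.006 0.001 0 0 0.02; -0.011 0.001 0 0 0.02; -0.011 0.001 0.006 0 0.02; -0.011 0.001 0.010 0 0.02; -0.011 0.001 0.013 0 0.02' 10 | grep force
python3 go.py 0.5638 -0.2084 0.125
python3 -m inch '0 0 0.004 0 0.02; 0.001 0 0.008 0 0.02; 0.001 0 0.010 0 0.02' | grep force
python3 go.py 0.5638 -0.2084 0.125
```

```text
force: [0.5, -3.5, 0.1]
gripper_force: 10.0
t 11.45 grasp [ 0.5755 -0.2073  0.1593] tilt 0.003 need xyz [0.0117 0.0018 0.0343] roll 0.000 F [ 0.5 -3.5  0.1] w 0.0260 gf 10.0
force: [2.5, -3.5, 3.1]
gripper_force: 10.0
t 11.75 grasp [ 0.5735 -0.2077  0.1485] tilt 0.001 need xyz [0.0096 0.0017 0.0235] roll -0.000 F [ 2.5 -3.5  3.1] w 0.0263 gf 10.0
```

```bash
python3 -m inch '0.003 -0.001 0.003 0 0.02; 0.006 -0.001 0.007 0 0.02; 0.009 -0.001 0.012 0 0.02; 0.0095 -0.001 0.018 0 0.02; 0.0095 -0.001 0.024 0 0.02' | grep force
python3 go.py 0.5638 -0.2084 0.125
python3 -m inch '0 0 0.002 0 0.02; 0 0 0.002 0 0.02' | grep force
python3 go.py 0.5638 -0.2084 0.125
```

```text
force: [2.5, -3.2, 2.7]
gripper_force: 10.0
t 12.25 grasp [ 0.5642 -0.2105  0.1243] tilt 0.000 need xyz [-0.0001  0.0021 -0.0007] roll -0.000 F [ 2.5 -3.2  2.7] w 0.0261 gf 10.0
force: [3.6, -3.8, -2.7]
gripper_force: 10.0
t 12.45 grasp [ 0.564  -0.2104  0.1221] tilt 0.001 need xyz [-0.0003  0.002  -0.0029] roll 0.000 F [ 3.6 -3.8 -2.7] w 0.0259 gf 10.0
```

```bash
python3 -m inch '0 0 0 0 0.06; 0 0 0 0 0.06; 0 0 0 0 0.06; 0 0 -0.03 0 0.06; 0 0 -0.06 0 0.06' >/dev/null
python3 go.py 0.5805 -0.277 0.1755
python3 -m inch '-0.001 -0.035 0 0 0.06; -0.001 -0.068 0 0 0.06; -0.001 -0.068 0 0 0.06; -0.001 -0.068 0 0 0.06' >/dev/null
python3 go.py 0.5805 -0.277 0.1235
python3 - <<'E'
from h import *
a=save("scene","scene5.png"); bs=blobs(a,(125,185,225,305),[(143,245),(150,266),(158,288)]); print(bs)
E
```

```text
t 12.95 grasp [ 0.5631 -0.2096  0.1825] tilt 0.003 need xyz [-0.0009 -0.0696  0.0069] roll 0.000 F [ 0.3 -0.8  0.4] w 0.0585 gf 0.0
t 13.35 grasp [ 0.5807 -0.2765  0.1823] tilt 0.001 need xyz [ 0.0003 -0.0005  0.0588] roll -0.001 F [-0.9  0.8  0.3] w 0.0602 gf 0.0
[(np.float64(1.0221646157689617), np.float64(244.375), np.float64(142.19117647058823), np.int32(136)), (np.float64(0.8161462335612619), np.float64(265.2), np.float64(149.83846153846153), np.int32(130)), (np.float64(0.6582719216497281), np.float64(287.34265734265733), np.float64(158.03496503496504), np.int32(143))]
```

The square pin's head is back at its original pixel (158.0, 287.3), so it is seated. Now the middle pin.

```bash
python3 -m inch '0 0 0.03 0 0.06; 0 0 0.058 0 0.06; 0 0 0.058 0 0.06; 0 0 0.058 0 0.06' >/dev/null
python3 -m inch '0 0 0 0 0.02; 0 0 0 0 0.02; 0 0 0 0 0.02; 0 0 0 0 0.02; 0 0 0 0 0.02' 25 >/dev/null
python3 go.py 0.5805 -0.277 0.2635
python3 -m inch '0 0 -0.02 0 0.02; 0 0 -0.06 0 0.02; 0 0 -0.1 0 0.02; 0 0 -0.14 0 0.02; 0 0 -0.14 0 0.02' 30 >/dev/null
python3 -m inch '0 0 0 0 0.02; 0 0 0 0 0.02' 30 >/dev/null
python3 go.py 0.5805 -0.277 0.2635
```

```text
t 14.30 grasp [ 0.5814 -0.2763  0.1251] tilt 0.001 need xyz [ 0.001  -0.0005 -0.1384] roll 0.000 F [ 0.2 -2.   1.4] w 0.0263 gf 24.5
t 15.00 grasp [ 0.5806 -0.2756  0.2633] tilt 0.002 need xyz [ 0.0004 -0.0013 -0.0002] roll 0.000 F [ 0.2 -0.8 -1.5] w 0.0256 gf 29.9
```

```bash
python3 -m inch '-0.009 0.046 0 0 0.02; -0.018 0.092 0 0 0.02; -0.027 0.138 0 0 0.02; -0.036 0.184 0 0 0.02; -0.045 0.230 0 0 0.02' >/dev/null
python3 -m inch '-0.009 0.046 0 0 0.02; -0.018 0.092 0 0 0.02; -0.027 0.138 0 0 0.02; -0.036 0.184 0 0 0.02; -0.045 0.230 0 0 0.02' >/dev/null
python3 -m inch '-0.01 0.045 0 0 0.02; -0.01 0.045 0.02 0 0.02; -0.01 0.045 0.04 0 0.02; -0.01 0.045 0.05 0 0.02; -0.01 0.045 0.05 0 0.02' >/dev/null
python3 -m inch '0 0 0 0 0.02; 0 0 0 0 0.02' >/dev/null
python3 go.py 0.558 0.240 0.205
python3 - <<'E'
from h import *
a=save("scene","scene6.png"); b=save("top","top6.png")
cv2.imwrite("pics/c6.png",np.hstack([cv2.resize(x[:,:,::-1],(400,400),interpolation=cv2.INTER_CUBIC) for x in(a[190:310,360:480],b[170:270,140:240])]))
E
```

```text
t 16.70 grasp [0.5594 0.238  0.2156] tilt 0.001 need xyz [0.0009 0.0022 0.0106] roll -0.001 F [ 0.6  0.3 -0.6] w 0.0261 gf 29.9
```

View pics/c6.png

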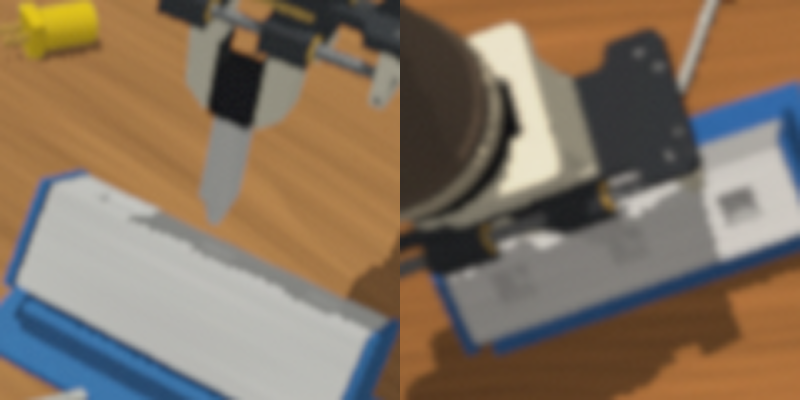

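The tapered nose shows at crop (214,222), which is scene (256.6,424.2). It hangs over the rack just behind its top edge, and rack hole 1 shows in the top view at (230,197.5). A quick check of the camera bias before insertion.

```bash
python3 - <<'E'
from h import *
np.set_printoptions(precision=4,suppress=True)
print("nose pred",proj("scene",[[.5594,.238,.1085]]),"seen 424.2 256.6")
for z in(.080,.0825,.085): print(z,"scene",atz("scene",(263.4,420.3),z),"top",atz("top",(230.3,197.2),z))
# block corners from silhouette, model: rack block outline fit
a=arm.silhouettes("scene","rack_block"); print(len(a),a and (a[0]["conf"],a[0]["region"].sum()))
im=cv2.imread("pics/top0.png").astype(int); im2=cv2.imread("pics/scene0.png").astype(int)
def model(p):
    x,y,z,w=p; c,s=np.cos(w),np.sin(w); xr=np.array([c,s,0]);yr=np.array([-s,c,0]);up=np.array([0,0,1.])
    ax=xr*np.cos(np.pi/6)+up*.5; az=-xr*.5+up*np.cos(np.pi/6)
    return np.array([[x,y,z]+ax*i*.028+yr*j*.105+az*k for k in(0,-.07) for i in(-1,1) for j in(-1,1)])
from itertools import product
masks={}
for n,I,seed in(("top",im,(230,182)),("scene",im2,(275,410))):
    m=((I.min(2)>110)&(I.max(2)-I.min(2)<45)).astype(np.uint8); m=cv2.morphologyEx(m,cv2.MORPH_CLOSE,np.ones((9,9)))
    _,l=cv2.connectedComponents(m); masks[n]=(l==l[seed]); print(n,masks[n].sum(),[ (v.min(),v.max()) for v in np.where(masks[n])])
def cost(p):
    t=0
    for n in masks:
        h=cv2.convexHull((proj(n,model(p))*16).astype(np.int32)); m=np.zeros((400,640),np.uint8); cv2.fillConvexPoly(m,h,1,shift=4)
        t+=(m.astype(bool)^masks[n]).sum()
    return t
from scipy.optimize import minimize
f=minimize(cost,[.558,.24,.0825,.237],method="Nelder-Mead",options=dict(initial_simplex=np.array([.558,.24,.0825,.237])+np.vstack([np.zeros(4),np.diag([.006,.006,.006,.05])]),xatol=1e-4)); print(f.x,f.fun,cost([.558,.24,.0825,.237]))
E
```

```text
nose pred [[423.6717 255.3803]] seen 424.2 256.6
0.08 scene [0.557  0.2324 0.08  ] top [0.5565 0.2409 0.08  ]
0.0825 scene [0.5592 0.2338 0.0825] top [0.556  0.2402 0.0825]
0.085 scene [0.5615 0.2352 0.085 ] top [0.5556 0.2394 0.085 ]
1 (0.56, np.int64(4166))
top 2625 [(np.int64(200), np.int64(255)), (np.int64(149), np.int64(242))]
scene 4364 [(np.int64(242), np.int64(322)), (np.int64(351), np.int64(477))]
[0.5549 0.2419 0.0826 0.2254] 357.0 670
```

```bash
python3 -m inch '0.0023 0.003 0.01 0 0.02; 0.0023 0.003 0.02 0 0.02; 0.0023 0.003 0.02 0 0.02; 0.0023 0.003 0.02 0 0.02' 15 >/dev/null
python3 go.py 0.5565 0.2405 0.1775
python3 -m inch '0 0 0.006 0 0.02; 0 0 0.012 0 0.02; 0 0 0.016 0 0.02; 0 0 0.016 0 0.02' |grep force
python3 go.py 0.5565 0.2405 0.1775
```

```text
t 17.25 grasp [0.5556 0.2405 0.1941] tilt 0.001 need xyz [-0.0009 -0.0002  0.0166] roll 0.000 F [-0.2 -0.9 -0.5] w 0.0259 gf 15.0
force: [-0.5, 0.4, -0.9]
gripper_force: 15.0
t 17.65 grasp [0.5555 0.2404 0.1779] tilt 0.001 need xyz [-0.001  -0.0001  0.0004] roll 0.000 F [-0.5  0.4 -0.9] w 0.0256 gf 15.0
```

```bash
python3 -m inch '0.004 0 0.0 0 0.02; 0.008 0 0.0005 0 0.02; 0.012 0 0.001 0 0.02; 0.016 0 0.0015 0 0.02; 0.020 0 0.002 0 0.02' 6 |grep force
python3 go.py 0.5565 0.2405 0.1775
python3 -m inch '0.005 0 0.001 0 0.02; 0.010 0 0.003 0 0.02; 0.016 0 0.005 0 0.02' |grep force
python3 go.py 0.5565 0.2405 0.1775
```

```text
force: [-0.2, -0.5, 0.6]
gripper_force: 6.0
t 18.15 grasp [0.5362 0.2358 0.177 ] tilt 0.001 need xyz [-0.0208 -0.0003 -0.0005] roll 0.000 F [-0.2 -0.5  0.6] w 0.0257 gf 6.0
force: [0.1, -0.2, 1.1]
gripper_force: 6.0
t 18.45 grasp [0.5205 0.232  0.1716] tilt 0.000 need xyz [-0.037  -0.0003 -0.0059] roll 0.000 F [ 0.1 -0.2  1.1] w 0.0258 gf 6.0
```

```bash
python3 - <<'E'
from h import *
a=save("scene","scene7.png"); b=save("top","top7.png")
cv2.imwrite("pics/c7.png",np.hstack([cv2.resize(x[:,:,::-1],(400,400),interpolation=cv2.INTER_CUBIC) for x in(a[190:310,360:480],b[170:270,140:240])]))
E
```

```text
(no output)
```

View pics/c7.png

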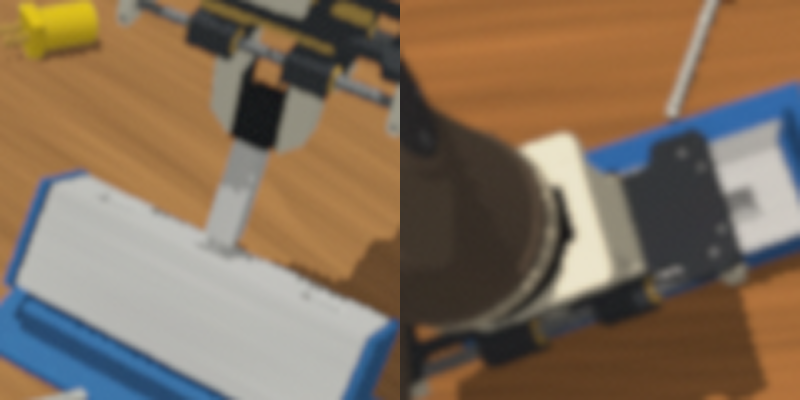

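The pin leans with its foot in hole 1 at crop (222,245), so pivoting in the grip works. I finish the tilt, then slide it down the hole axis.

```bash
python3 -m inch '0.006 0 0.0025 0 0.02; 0.012 0 0.005 0 0.02; 0.018 0 0.0085 0 0.02; 0.018 0 0.0085 0 0.02' |grep force
python3 go.py 0.5282 0.234 0.132
python3 -m inch '-0.002 0 0.0035 0 0.02; -0.004 0 0.007 0 0.02; -0.006 0 0.0105 0 0.02; -0.008 0 0.014 0 0.02' |grep force
python3 go.py 0.5282 0.234 0.132
```

```text
force: [-0.4, 0.2, -0.3]
gripper_force: 6.0
t 18.95 grasp [0.5021 0.2274 0.1626] tilt 0.002 need xyz [-0.027   0.0002  0.0305] roll 0.000 F [-0.4  0.2 -0.3] w 0.0260 gf 6.0
force: [0.9, 0.2, 0.9]
gripper_force: 6.0
t 19.35 grasp [0.5119 0.2299 0.149 ] tilt 0.001 need xyz [-0.0168  0.0001  0.017 ] roll -0.000 F [0.9 0.2 0.9] w 0.0260 gf 6.0
```

```bash
python3 -m inch '-0.004 0 0.004 0 0.02; -0.007 0 0.008 0 0.02; -0.011 0 0.0125 0 0.02; -0.014 0 0.017 0 0.02; -0.014 0 0.017 0 0.02' |grep force
python3 go.py 0.5282 0.234 0.132
python3 -m inch '-0.001 0 0.003 0 0.02; -0.002 0 0.006 0 0.02; -0.002 0 0.006 0 0.02' 8 |grep force
python3 go.py 0.5282 0.234 0.132
```

```text
force: [-0.6, 0.6, -1.1]
gripper_force: 6.0
t 19.85 grasp [0.5247 0.2329 0.1313] tilt 0.001 need xyz [-0.0037  0.0002 -0.0007] roll 0.000 F [-0.6  0.6 -1.1] w 0.0265 gf 6.0
force: [-2.9, -0.8, 2.5]
gripper_force: 8.0
t 20.15 grasp [0.5264 0.2336 0.1264] tilt 0.001 need xyz [-0.0019 -0.     -0.0056] roll 0.000 F [-2.9 -0.8  2.5] w 0.0262 gf 8.0
```

```bash
python3 -m inch '0 0 0 0 0.06; 0 0 0 0 0.06; 0 0 0 0 0.06; 0 0 -0.03 0 0.06; 0 0 -0.07 0 0.06' >/dev/null
python3 -m inch '0.03 0 -0.04 0 0.06; 0.06 0 -0.04 0 0.06; 0.1 0 -0.04 0 0.06; 0.12 0 -0.04 0 0.06; 0.12 0 -0.04 0 0.06' >/dev/null
python3 go.py 0.5805 0.277 0.2
cat >> h.py <<'E'
def rackhead(n,mid,yaw,j,depth):
    c,s=np.cos(yaw),np.sin(yaw); xr=np.array([c,s,0]);yr=np.array([-s,c,0]);up=np.array([0,0,1.])
    ax=xr*np.cos(np.pi/6)+up*.5; az=-xr*.5+up*np.cos(np.pi/6)
    b=np.array(mid)+yr*j*.07+az*(.086-depth)
    P=np.array([b+ax*q[0]+yr*q[1]+az*q[2] for q in B]); M=cv2.moments(cv2.convexHull(proj(n,P).astype(np.float32))); return np.array([M["m10"],M["m01"]])/M["m00"]
E
python3 - <<'E'
from h import *
np.set_printoptions(precision=2,suppress=True)
for n,w in(("scene",(200,300,370,480)),("top",(180,300,150,250))):
    a=save(n,n+"8.png"); m=np.zeros(a.shape[:2],np.uint8); m[w[0]:w[1],w[2]:w[3]]=a[w[0]:w[1],w[2]:w[3]].max(2)<55
    k,_,st,ce=cv2.connectedComponentsWithStats(m); print(n,[(ce[i],st[i,4]) for i in range(1,k) if st[i,4]>25])
    for d in(.02,.034,.042,.05):print(d,rackhead(n,(.556,.2407,.0826),.23,0,d))
E
```

```text
t 21.15 grasp [0.4077 0.2045 0.2365] tilt 0.001 need xyz [-0.1851  0.0293  0.0364] roll 0.001 F [ 0.5 -0.8 -0. ] w 0.0605 gf 0.0
scene [(array([433.85, 241.81]), np.int32(194))]
0.02 [438.43 227.48]
0.034 [435.94 233.82]
0.042 [434.52 237.43]
0.05 [433.11 241.03]
top [(array([194.3 , 240.56]), np.int32(162)), (array([157.82, 288.81]), np.int32(226)), (array([184.34, 285.31]), np.int32(32)), (array([209.95, 295.32]), np.int32(57))]
0.02 [191.56 242.93]
0.034 [192.52 240.67]
0.042 [193.06 239.4 ]
0.05 [193.59 238.17]
```

The pin's head sits at scene (241.8,433.9), against (241.0,433.1) predicted for 50 mm in, so it is home. Now the third pin.

```bash
python3 -m inch '-0.0045 -0.048 0 0 0.06; -0.009 -0.096 0 0 0.06; -0.0135 -0.144 0 0 0.06; -0.018 -0.192 0 0 0.06; -0.0225 -0.24 0 0 0.06' >/dev/null
python3 -m inch '-0.0045 -0.048 0 0 0.06; -0.009 -0.096 0 0 0.06; -0.0135 -0.144 0 0 0.06; -0.018 -0.192 0 0 0.06; -0.0225 -0.24 0 0 0.06' >/dev/null
python3 -m inch '-0.0045 -0.048 0 0 0.06; -0.0085 -0.0985 0 0 0.06; -0.0085 -0.0985 0 0 0.06; -0.0085 -0.0985 0 0 0.06; -0.0085 -0.0985 0 0 0.06' >/dev/null
python3 go.py 0.597 -0.345 0.1235
```

```text
t 22.75 grasp [ 0.5997 -0.3435  0.2356] tilt 0.001 need xyz [ 0.0029 -0.0009  0.1121] roll 0.001 F [-0.6  0.9 -0.5] w 0.0602 gf 0.0
```

```bash
python3 -m inch '0.002 -0.001 0.04 0 0.06; 0.002 -0.001 0.08 0 0.06; 0.002 -0.001 0.111 0 0.06; 0.002 -0.001 0.111 0 0.06; 0.002 -0.001 0.111 0 0.06' |grep force
python3 -m inch '0 0 0 0 0.02; 0 0 0 0 0.02; 0 0 0 0 0.02; 0 0 0 0 0.02; 0 0 0 0 0.02' 25 >/dev/null
python3 go.py 0.597 -0.345 0.2635
python3 -m inch '0 0 -0.02 0 0.02; 0 0 -0.06 0 0.02; 0 0 -0.1 0 0.02; 0 0 -0.14 0 0.02; 0 0 -0.14 0 0.02' 30 >/dev/null
python3 -m inch '0 0 0 0 0.02; 0 0 0 0 0.02' 30 >/dev/null
python3 go.py 0.572 0.1726 0.2635
```

```text
force: [0.2, -0.3, 0.5]
gripper_force: 0.0
t 23.75 grasp [ 0.5976 -0.3459  0.1257] tilt 0.001 need xyz [ 0.0003  0.001  -0.1378] roll 0.000 F [-0.1  0.3  1.7] w 0.0262 gf 24.8
t 24.45 grasp [ 0.5969 -0.3452  0.2637] tilt 0.002 need xyz [-0.0985  0.5089  0.001 ] roll 0.000 F [-0.5  0.3 -1. ] w 0.0260 gf 29.7
```

```bash
python3 -m inch '-0.009 0.046 0 0 0.02; -0.018 0.092 0 0 0.02; -0.027 0.138 0 0 0.02; -0.036 0.184 0 0 0.02; -0.045 0.230 0 0 0.02' >/dev/null
python3 -m inch '-0.009 0.046 0 0 0.02; -0.018 0.092 0 0 0.02; -0.027 0.138 0 0 0.02; -0.036 0.184 0 0 0.02; -0.045 0.230 0 0 0.02' >/dev/null
python3 -m inch '-0.008 0.049 0 0 0.02; -0.008 0.049 0.02 0 0.02; -0.008 0.049 0.04 0 0.02; -0.008 0.049 0.06 0 0.02; -0.008 0.049 0.06 0 0.02' >/dev/null
python3 -m inch '0 0 0 0 0.02; 0 0 0 0 0.02' 15 >/dev/null
python3 go.py 0.5715 0.1724 0.178
```

```text
t 26.15 grasp [0.5725 0.1719 0.2059] tilt 0.001 need xyz [0.0009 0.0007 0.0279] roll -0.000 F [-0.4 -0.1 -0.5] w 0.0262 gf 14.9
```

```bash
python3 -m inch '0.0009 0.0007 0.01 0 0.02; 0.0009 0.0007 0.018 0 0.02; 0.0009 0.0007 0.023 0 0.02; 0.0009 0.0007 0.028 0 0.02; 0.0009 0.0007 0.028 0 0.02' |grep force
python3 go.py 0.5715 0.1724 0.178
python3 - <<'E'
from h import *
a=save("scene","scene9.png"); cv2.imwrite("pics/c9.png",cv2.resize(a[170:290,330:450,::-1],(480,480),interpolation=cv2.INTER_CUBIC))
E
```

```text
force: [-2.8, -0.9, -2.0]
gripper_force: 15.0
t 26.65 grasp [0.5702 0.1722 0.1761] tilt 0.002 need xyz [-0.0013 -0.0002 -0.0019] roll 0.000 F [-2.8 -0.9 -2. ] w 0.0257 gf 15.0
```

View pics/c9.png

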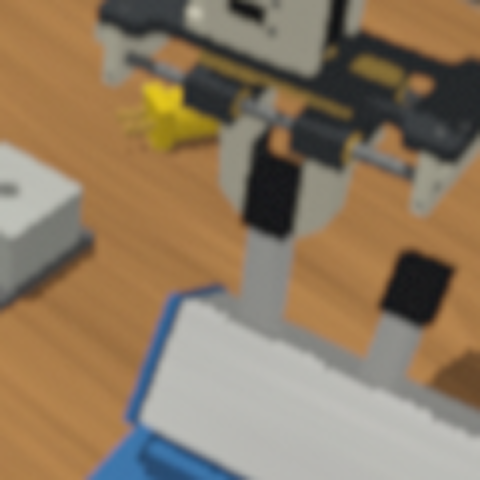

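The third pin's nose is inside the next rack hole at crop (265,320), and the first pin sits tilted and home at (395,370). I repeat the same tilt and slide.

```bash
python3 -m inch '0.004 0 0.0 0 0.02; 0.008 0 0.0005 0 0.02; 0.012 0 0.001 0 0.02; 0.016 0 0.0015 0 0.02; 0.020 0 0.002 0 0.02' 6 |grep force:
python3 -m inch '0.005 0 0.001 0 0.02; 0.010 0 0.003 0 0.02; 0.016 0 0.005 0 0.02; 0.022 0 0.0075 0 0.02; 0.028 0 0.010 0 0.02' |grep force:
python3 -m inch '0.004 0 0.002 0 0.02; 0.004 0 0.002 0 0.02' |grep force:
python3 go.py 0.5437 0.166 0.132
```

```text
force: [1.1, 0.4, 0.6]
gripper_force: 6.0
force: [0.7, -0.1, 0.1]
gripper_force: 6.0
force: [0.1, 0.4, -0.2]
gripper_force: 6.0
t 27.90 grasp [0.5196 0.1599 0.1628] tilt 0.001 need xyz [-0.0249  0.0002  0.0308] roll 0.000 F [ 0.1  0.4 -0.2] w 0.0255 gf 6.0
```

```bash
python3 -m inch '-0.002 0 0.0035 0 0.02; -0.004 0 0.007 0 0.02; -0.006 0 0.0105 0 0.02; -0.009 0 0.014 0 0.02; -0.009 0 0.014 0 0.02' |grep force
python3 go.py 0.5437 0.166 0.132
```

```text
force: [0.4, -0.9, -0.8]
gripper_force: 6.0
t 28.40 grasp [0.5294 0.1622 0.1484] tilt 0.001 need xyz [-0.0147  0.0003  0.0164] roll 0.000 F [ 0.4 -0.9 -0.8] w 0.0256 gf 6.0
```

```bash
python3 -m inch '-0.003 0 0.004 0 0.02; -0.006 0 0.008 0 0.02; -0.009 0 0.0125 0 0.02; -0.012 0 0.017 0 0.02; -0.012 0 0.017 0 0.02' |grep force:
python3 go.py 0.5437 0.166 0.132
python3 -m inch '-0.001 0 0.003 0 0.02; -0.002 0 0.006 0 0.02; -0.002 0 0.006 0 0.02' 8 |grep force:
python3 go.py 0.5437 0.166 0.132
python3 -m inch '0 0 0 0 0.06; 0 0 0 0 0.06; 0 0 0 0 0.06; 0 0 -0.03 0 0.06; 0 0 -0.07 0 0.06' >/dev/null
python3 -m inch '0.03 0 -0.04 0 0.06; 0.06 0 -0.04 0 0.06; 0.1 0 -0.04 0 0.06; 0.12 0 -0.04 0 0.06; 0.12 0 -0.04 0 0.06' >/dev/null
python3 - <<'E'
from h import *
np.set_printoptions(precision=2,suppress=True)
for n,w in(("scene",(200,300,370,480)),("top",(200,260,170,245))):
    a=save(n,n+"10.png"); m=np.zeros(a.shape[:2],np.uint8); m[w[0]:w[1],w[2]:w[3]]=a[w[0]:w[1],w[2]:w[3]].max(2)<55
    k,_,st,ce=cv2.connectedComponentsWithStats(m); print(n,[(ce[i],st[i,4]) for i in range(1,k) if st[i,4]>25])
    for d in(.034,.042,.05):print(d,rackhead(n,(.556,.2407,.0826),.23,-1,d),rackhead(n,(.556,.2407,.0826),.23,0,d))
a=cv2.imread("pics/scene10.png"); b=cv2.imread("pics/top10.png")
cv2.imwrite("pics/c10.png",np.hstack([cv2.resize(x,(400,500),interpolation=cv2.INTER_CUBIC) for x in(a[120:320,220:480],b[140:260,140:480])]))
print(arm.observe()["clock"])
E
```

```text
force: [0.5, 0.2, -0.3]
gripper_force: 6.0
t 28.90 grasp [0.5409 0.1651 0.1314] tilt 0.001 need xyz [-0.0029  0.0002 -0.0006] roll 0.000 F [ 0.5  0.2 -0.3] w 0.0259 gf 6.0
force: [-2.9, -0.0, 2.7]
gripper_force: 8.0
t 29.20 grasp [0.5424 0.1654 0.1264] tilt 0.001 need xyz [-0.0014  0.0003 -0.0056] roll 0.000 F [-2.9 -0.   2.7] w 0.0261 gf 8.0
scene [(array([402.83, 228.07]), np.int32(186)), (array([433.88, 241.31]), np.int32(214))]
0.034 [405.34 220.37] [435.94 233.82]
0.042 [404.02 223.89] [434.52 237.43]
0.05 [402.7  227.39] [433.11 241.03]
top [(array([190.22, 239.96]), np.int32(693)), (array([223.06, 228.81]), np.int32(134))]
0.034 [222.52 230.1 ] [192.52 240.67]
0.042 [222.79 228.93] [193.06 239.4 ]
0.05 [223.06 227.79] [193.59 238.17]
30.3
```

View pics/c10.png

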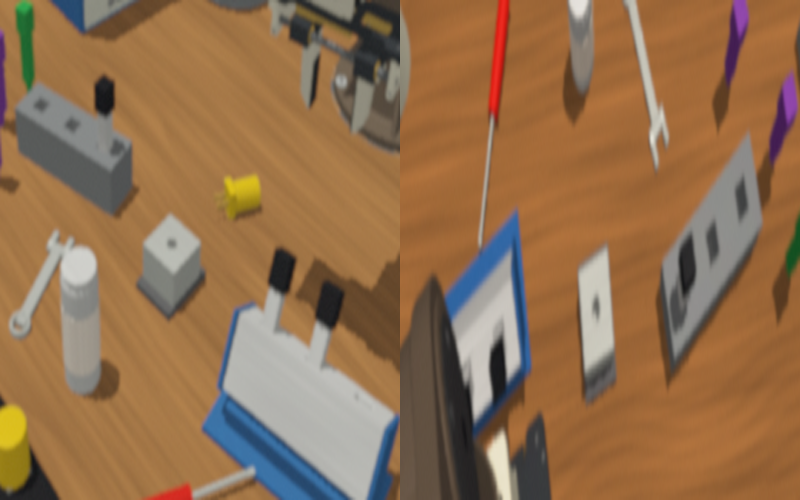

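Both tapered pins sit home in the rack, heads at crop (282,270) and (328,303). The square pin stands in the grey stand at (104,95), the bystanders are where they were, and the gripper is clear. I hand the job in.

```bash
python3 -c "
from cell import arm
print(arm.sign_off())"
```

```text
the job is handed in; nothing more can be done
None
```

The job is handed in after about 30 s on the robot's clock: both tapered pins look fully home in the slanted rack, and the square pin, which stopped on the gauge face, is back in its hole in the stand. Only that pin was tried in the gauge, no verdict came back on hand-in, and the bystanders show no shift in the last picture.

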